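Clip a freshly glued picture to its backing board

ROBOT

A 6-joint arm with a two-finger parallel gripper is mounted at the origin on the work surface. World frame = base frame: x ahead of the robot, y to its left, z up, the work surface at z = 0. Lengths are in m, angles in rad, forces in N, time in s.
With the tool pointing down it reaches from about 0.35 to 0.85 m from the base axis. Payload 8.1 kg.
Tool frame: the origin (TCP) lies on the centre line of the jaws, within the pads' length; the fingertips stand 25 mm ahead of it and the grasp point (between the pads) lies 6 mm ahead of it; z points along the fingers, y is the line along which they close (so a half turn about z gives the same grasp; the last joint's range is limited). The gripper opens to 85 mm and grips with 20 to 120 N. Pads are 22 mm wide; open, the fingers measure 114 mm over their backs; the gripper's body (76 mm by 85 mm) begins 54 mm behind the grasp point. The pads swing forward as they close: fully open they stand 13 mm farther back than shut.
Start: joints at [-1.193, 0.13, 1.488, -0, 1.523, -0.085], TCP at [0.268, -0.537, 0.256] pointing down, gripper open.
Joint ranges: [-2.96, 2.96], [-0.89, 2.26], [0.02, 2.5], [-1.34, 4.48], [0, 2.73], [-2.66, 2.66]. Speed limits (rad/s): [2.39, 2.39, 2.79, 3.14, 3.14, 3.14].

INTERFACE

Orientations are given as [roll, pitch, yaw] about the fixed x, y, z axes, in that order (R = Rz(yaw) Ry(pitch) Rx(roll)).
In Python, from workcell import r gives the robot as it stands. The module is installed in compiled form; this text tells all that it offers.
- The arm moves only by the tool drive_tool, never from a script. Its argument "motion" is a list of rows, each a list of 3 entries, a list of its own where there are three numbers: the opening, from -1 (shut) to 1 (fully open), then the shift along the tool's x, y, z as a fraction of full scale, then the turn, a rotation vector about the tool's x, y, z as a fraction of full scale. In form: [[grip, [x, y, z], [rx, ry, rz]], ...]. A call has 1 to 8 rows; each row is the pose to reach, as a shift and turn from the pose commanded when the call began, along the tool's axes at that moment; what a row does not reach only later rows make up. Full scale, the value 1, is 0.3 m for a shift and 90 degrees for a turn. A row lasts 1/8 s, in which the tool goes at most 62.5 mm and 10.7 degrees, less where a joint would pass 70% of its speed; a pose out of reach is approached as far as the arm can. A call with a number of a shift or a turn outside -1 to 1 is refused whole. A call with a gripper value outside its range is refused whole. The fingers move at their own pace and stop on an object; "squeeze" is the grip in N (left out, the last holds). Time passes only in rows, so rows that repeat a pose let the fingers close. It gives the time, the measured TCP pose, the force, the opening and the grip force at its end, in the units of the state.
- r.get_state(): the state, without advancing time (a new reading comes with each control period).
- r.snapshot(name): name is "scene" or "top" or "wrist"; returns a dict with "pixels" (480x640x3 uint8, blue, green, red), "z_map" (480x640 float32, m along the optical axis (not along the pixel's ray), 0 where there is no reading), "K" (3x3 intrinsics, pixels), "distortion" ([k1, k2, p1, p2, k3] as OpenCV has them; the pictures are not rectified), "R" (3x3) and "t" (3): a world point X has camera coordinates R X + t; the wrist camera has in their place "hand_eye" (4x4, takes a point from camera to tool coordinates, whose origin is the TCP and whose axes are the flange's). Camera axes: x right, y down, z forward; pixel columns grow to the right and rows downward; lengths in m; the calibration is good to about 2 mm. A picture is of the moment at which its call begins: read the wrist's pose just before it.
- r.finish_job(): hands the job in; it is judged then, once.
Trained networks look in a picture, given as the dict that the camera call returned (one of the last four; its "shot" number tells which), for a name from the list of things; names that differ only in an ending like _2 or _b are one class to them, and where a whole thing is asked for, a point or a joint stands for the part that bears it (a point fixed in the world has none). Each returns a list of dicts, best first, with "score" (0 to 1); they miss things now and then, are a little off and sometimes report something else, mostly with a low value. They report only what shows in the picture. A call takes as long as a camera call. They do not tell look-alikes from the thing itself.
- r.spot_in(picture, query): "rect" ([left, top, width, height] in pixels, round what is visible of it).
- r.silhouettes(picture, query): "region" (480x640 bool, what is visible of it) and "rect" ([left, top, width, height] in pixels, round what is visible of it).
- r.pinpoint(picture, query): "location" ([column, row] in pixels: a listed point, or the origin of a listed thing).
The state is a dict: "time_s": time; "joint_pos": joint angles; "dq": joint speeds; "effort": joint torques, N m; "tcp_pos": TCP position; "ee_rot": TCP orientation; "ft_force": force on the tool from outside, world axes, zero at the start; "wrist_torque": the same for the moment, N m; "opening": finger opening in m; "grasp_force": force on a finger pad.
Only numpy, scipy, OpenCV 4.12 (cv2) and the standard library are available. Lean on these libraries where they do the work, as an engineer would, in place of code of your own. Each camera call takes 0.05 s, during which the arm holds its last target. There are 200 camera calls.

TASK

The picture standing on the desk has just been glued to its backing board: clamp the two together with two of the three yellow spring clips from the rail, one towards the left end and one towards the right end of the panel's top edge, each straddling the edge squarely and pushed well down over it, with its whole width on the panel. Leave the third clip on the rail, keep the picture standing where it is, and do not disturb the glue bottle or the stapler.

Things in the scene. Friction and masses are not known exactly. Their poses are not given: they have to be found in the camera images.
- clip1: Yellow sprung clip (like a big clothes peg), 44 mm wide, 114 mm tall, about 90 g, jaws down, handles up; at the start it grips the rail. Origin on the hinge pin, which lies 18 mm above the rail's top edge then (18 mm suits the picture too). y along the pin and the gripped edge; x: the way jaws and handles open; z up. The frame tilts 0.2 rad when squeezed.
- clip2: Identical to clip1, same frame. Handles of all clips: two flat plates 36 mm wide rising to 59 mm above the pin, leaning apart, 54 mm over their tops while it grips a 10 mm board. Squeezing them together along x opens the jaws; at the stop the handles are parallel, 32 mm over their outer faces.
- clip3: Identical to clip1, same frame. Jaws of all clips: rubber pads 40 mm wide, from 37 to 55 mm below the pin, 27 mm apart at their middle when squeezed to the stop. A board can enter the throat up to 6 mm below the pin, where the pin stops it.
- clip1_jaw (a joint): Jaw opening angle of clip1 (rad): 0 = closed on a 10 mm board, 0.36 = squeezed fully open (hard stop), -0.21 = shut on nothing. Spring: the handles need about 11 N at the stop, so a grip of 20 to 30 N opens fully; let go, the jaws shut with about 8 N.
- clip2_jaw (a joint): Jaw opening angle of clip2, as for clip1_jaw.
- clip3_jaw (a joint): Jaw opening angle of clip3, as for clip1_jaw.
- picture: Picture on its backing board: one rigid upright panel 10 mm thick, 220 mm wide, top edge 150 mm above the desk, centred in a cherry-wood stand 120 x 240 x 22 mm; 0.95 kg in all, loose on the desk. Origin: centre of the stand's underside; x through the panel (picture side faces +x), y along its width, z up.
- picture_top (a point): Middle of the panel's top edge; x through its thickness, y along the edge.
- rail: Clip rail fixed to the desk: a bare aluminium plate 10 mm thick and 230 mm long on a cherry-wood foot 90 x 250 x 15 mm. Origin: centre of the underside; y along the plate, x through its thickness. Its top edge is 85 mm above the desk; the three clips sit on it 75 mm apart, one in the middle.
- rail_top (a point): Middle of the rail's top edge; y along the edge.
- glue: White glue bottle with an orange cap, 48 mm across, 120 mm tall, standing; origin under its centre. Not to be touched.
- stapler: Red and black stapler, 140 x 36 x 56 mm, lying along its x; origin at the centre of its underside. Not to be touched.
There are look-alikes about, which are no part of the job. Leave any green or purple look-alike of the clip3 alone. What is shaped like the clip1 but pink is not meant.

How it is judged:
At the end, for the whole second after the job is handed in: Two clips grip the panel's top edge, one 30 to 92 mm left and one 30 to 92 mm right of its middle: pin 0 to 40 mm above the edge, within 12 mm of mid-plane, square within 0.3 rad, jaw angle 0 +-0.10, over 2 N. Third clip grips the rail within 20 mm of its start. Picture upright, all at rest (linear speed of each of clip1, clip2, clip3 below 0.03 m/s and linear speed of picture below 0.02 m/s and angle between picture's own z axis and vertical below 0.08 rad and ((z of clip1 in the frame of picture between 0.15 and 0.19 m and x of clip1 in the frame of picture between -0.012 and 0.012 m and value of joint clip1_jaw between -0.1 and 0.1 rad and contact force between clip1 and picture above 2 N and angle between the y axis of clip1 and the y axis of picture, either way round below 0.3 rad and angle between the z axis of clip1 and the z axis of picture, either way round below 0.3 rad) or (z of clip1 in the frame of rail between 0.085 and 0.125 m and x of clip1 in the frame of rail between -0.012 and 0.012 m and value of joint clip1_jaw between -0.1 and 0.1 rad and contact force between clip1 and rail above 2 N and angle between the y axis of clip1 and the y axis of rail, either way round below 0.3 rad and angle between the z axis of clip1 and the z axis of rail, either way round below 0.3 rad)) and ((z of clip2 in the frame of picture between 0.15 and 0.19 m and x of clip2 in the frame of picture between -0.012 and 0.012 m and value of joint clip2_jaw between -0.1 and 0.1 rad and contact force between clip2 and picture above 2 N and angle between the y axis of clip2 and the y axis of picture, either way round below 0.3 rad and angle between the z axis of clip2 and the z axis of picture, either way round below 0.3 rad) or (z of clip2 in the frame of rail between 0.085 and 0.125 m and x of clip2 in the frame of rail between -0.012 and 0.012 m and value of joint clip2_jaw between -0.1 and 0.1 rad and contact force between clip2 and rail above 2 N and angle between the y axis of clip2 and the y axis of rail, either way round below 0.3 rad and angle between the z axis of clip2 and the z axis of rail, either way round below 0.3 rad)) and ((z of clip3 in the frame of picture between 0.15 and 0.19 m and x of clip3 in the frame of picture between -0.012 and 0.012 m and value of joint clip3_jaw between -0.1 and 0.1 rad and contact force between clip3 and picture above 2 N and angle between the y axis of clip3 and the y axis of picture, either way round below 0.3 rad and angle between the z axis of clip3 and the z axis of picture, either way round below 0.3 rad) or (z of clip3 in the frame of rail between 0.085 and 0.125 m and x of clip3 in the frame of rail between -0.012 and 0.012 m and value of joint clip3_jaw between -0.1 and 0.1 rad and contact force between clip3 and rail above 2 N and angle between the y axis of clip3 and the y axis of rail, either way round below 0.3 rad and angle between the z axis of clip3 and the z axis of rail, either way round below 0.3 rad)) and (y of clip1 in the frame of picture between 0.03 and 0.092 m or y of clip2 in the frame of picture between 0.03 and 0.092 m or y of clip3 in the frame of picture between 0.03 and 0.092 m) and (y of clip1 in the frame of picture between -0.092 and -0.03 m or y of clip2 in the frame of picture between -0.092 and -0.03 m or y of clip3 in the frame of picture between -0.092 and -0.03 m) and distance of any of clip1, clip2, clip3 from where it was at the start of the episode below 0.02 m); the robot touches nothing.
It fails at once if the picture is shoved more than 40 mm or tipped by more than 0.35 rad (distance of picture from where it was at the start of the episode above 0.04 m or angle between picture's own z axis and vertical above 0.35 rad).
It fails at once if the glue bottle or the stapler is moved more than 40 mm (distance of any of glue, stapler from where it was at the start of the episode above 0.04 m).
It also fails if it takes over 67 s, if anything falls off the work surface, if the arm or the gripper's body presses on something with over 40 N, if the wrist force passes 120 N, or if a joint passes its speed limit or range.

## Working session

There is one attempt and no reset: what is moved stays moved. The work goes in short steps, Python scripts to look and compute and a tool call to move; the robot and the scene stay as the last step left them, time stands still between calls to the robot, and variables do not carry over. Pictures are saved under pics/ and viewed, at most 10 in all, crops included, and the job is handed in when it is done.

Besides the shell and the picture viewer there is one more tool, called after "Request:" by a JSON object that holds its "method" and its "body", one argument or row to a line. drive_tool: Moves the arm, as the interface text tells. Its arguments: {"type":"object","properties":{"motion":{"type":"array","items":{"type":"array"}},"squeeze":{"type":"number"}},"required":["motion"]}

```bash
mkdir -p pics
cat > h.py <<'E'
import numpy as np, cv2
from workcell import r
from scipy.spatial.transform import Rotation as Rn
def cloud(p):
    h,w=p["z_map"].shape
    u,v=np.meshgrid(np.arange(w),np.arange(h))
    n=cv2.undistortPoints(np.stack([u,v],-1).reshape(-1,1,2).astype(np.float64),p["K"],np.array(p["distortion"])).reshape(h,w,2)
    z=p["z_map"]
    c=np.dstack([n[...,0]*z,n[...,1]*z,z])
    if "R" in p: return (c-np.array(p["t"]))@np.array(p["R"])
    return c
E
python3 - <<'E'
from h import *
s=r.get_state(); print(s)
for n in("scene","top"):
    p=r.snapshot(n); cv2.imwrite(f"pics/{n}0.png",p["pixels"]); C=cloud(p)
    for q in("clip1","picture","picture_top","rail","rail_top","glue","stapler"):
        if "_top" in q:
            for d in r.pinpoint(p,q):
                c=np.round(d["location"]).astype(int); print(n,q,d["score"],c,C[c[1],c[0]].round(3))
        else:
            for d in r.silhouettes(p,q):
                m=d["region"]&(p["z_map"]>0); print(n,q,round(d["score"],2),d["rect"],np.percentile(C[m],[2,50,98],axis=0).round(3).tolist(),p["pixels"][m].mean(0).astype(int))
E
```

```text
{'time_s': 0.0, 'joint_pos': array([-1.19341447e+00,  1.31180762e-01,  1.48928545e+00, -9.68333110e-06,
        1.52296886e+00, -8.53760550e-02]), 'dq': array([-1.55225173e-03, -9.34094832e-04,  1.27976222e-03, -6.75563953e-04,
       -1.12642877e-03,  9.17564769e-05]), 'effort': array([-4.23567553e-04, -5.69385481e+01, -5.00561678e+01, -2.22057529e-04,
        1.44871409e-02,  1.40848417e-05]), 'tcp_pos': array([ 0.26769674, -0.53641636,  0.25522928]), 'ee_rot': array([-3.13975613e+00, -1.47470669e-04,  4.62758247e-01]), 'ft_force': array([-0.17189253, -0.1685333 , -0.65053588]), 'wrist_torque': array([-0.05304192,  0.04745491, -0.00487101]), 'grasp_force': 0.0, 'opening': 0.08509715860223631}
scene clip1 0.95 [272.0, 147.7, 30.8, 49.2] [[0.552, -0.317, 0.05], [0.58, -0.288, 0.112], [0.604, -0.268, 0.163]] [ 98 215 239]
scene clip1 0.79 [293.2, 164.8, 31.7, 53.9] [[0.472, -0.344, 0.002], [0.553, -0.219, 0.111], [0.579, -0.197, 0.163]] [102 215 239]
scene clip1 0.73 [314.4, 185.0, 34.7, 53.5] [[0.502, -0.171, 0.054], [0.528, -0.147, 0.114], [0.556, -0.127, 0.163]] [ 96 218 242]
scene
[... 1991 characters left out ...]
9, 83.0] [[0.517, 0.142, 0.013], [0.582, 0.251, 0.025], [0.671, 0.359, 0.152]] [ 94 126 205]
top picture 0.63 [414.4, 241.0, 28.7, 15.7] [[0.553, -0.312, 0.016], [0.564, -0.29, 0.108], [0.581, -0.276, 0.164]] [ 85 200 217]
top picture_top 0.85 [160 235] [0.598 0.256 0.153]
top rail 0.43 [106.6, 208.8, 129.5, 84.7] [[0.517, 0.143, 0.009], [0.583, 0.25, 0.024], [0.674, 0.359, 0.152]] [ 94 125 204]
top rail_top 0.93 [392 256] [ 0.547 -0.219  0.107]
top glue 0.7 [262.2, 170.8, 25.8, 30.7] [[0.71, 0.008, 0.007], [0.723, 0.029, 0.08], [0.746, 0.053, 0.122]] [173 196 202]
top stapler 0.58 [282.8, 234.0, 17.0, 67.3] [[0.476, -0.018, 0.009], [0.537, -0.003, 0.056], [0.606, 0.014, 0.06]] [ 95 112 234]
```

Run:
```python
from h import *
A=[]
for n in("scene","top"):
    p=r.snapshot(n); C=cloud(p).reshape(-1,3); px=p["pixels"].reshape(-1,3).astype(int); hsv=cv2.cvtColor(p["pixels"],cv2.COLOR_BGR2HSV).reshape(-1,3)
    ok=p["z_map"].ravel()>0
    m=ok&(abs(C[:,2]-.15)<.006)&(C[:,1]>.1)&(C[:,0]>.45)&(C[:,0]<.75)
    def fit(m,nm):
        P=C[m][:,:2]; rc=cv2.minAreaRect(P.astype(np.float32)*1000)
        c=P.mean(0); w,v=np.linalg.eigh(np.cov((P-c).T)); d=v[:,1]*np.sign(v[1,1])
        t=(P-c)@d; print(n,nm,m.sum(),"mean",c.round(4),"z",C[m][:,2].mean().round(4),"yaw",np.degrees(np.arctan2(-d[0],d[1])).round(2),"ext",np.ptp(t).round(3),"mid",(c+d*(t.max()+t.min())/2).round(4),"rect",np.round(rc[0],1),np.round(rc[1],1),round(rc[2],1))
    fit(m,"panel")
    y=ok&(hsv[:,0]>18)&(hsv[:,0]<36)&(hsv[:,1]>90)
    for c in((.579,-.29),(.556,-.219),(.53,-.147)):
        near=np.hypot(C[:,0]-c[0],C[:,1]-c[1])<.045
        fit(y&near&(C[:,2]>.152)&(C[:,2]<.17),"clip top")
    fit(ok&(abs(C[:,2]-.085)<.003)&(abs(C[:,0]-.55)<.06)&(abs(C[:,1]+.215)<.15)&~y,"rail")
s=cv2.imread("pics/scene0.png")[90:480,200:500]; cv2.imwrite("pics/c1.png",cv2.resize(s,None,fx=1.53,fy=1.53))
```

```text
scene panel 1182 mean [0.5939 0.2635] z 0.1499 yaw 18.96 ext 0.221 mid [0.5963 0.2565] rect [595.7 256.3] [ 12.9 221. ] 19.1
scene clip top 117 mean [ 0.5747 -0.2921] z 0.1592 yaw -70.63 ext 0.056 mid [ 0.5784 -0.2908] rect [ 578.8 -291.9] [56.  37.4] 19.5
scene clip top 130 mean [ 0.5502 -0.2211] z 0.1587 yaw -70.05 ext 0.055 mid [ 0.5525 -0.2203] rect [ 553.  -221.5] [55.1 36.2] 18.4
scene clip top 142 mean [ 0.5247 -0.1506] z 0.1593 yaw -69.3 ext 0.056 mid [ 0.5283 -0.1492] rect [ 528.6 -149.9] [55.8 36.4] 18.8
scene rail 175 mean [ 0.5449 -0.1935] z 0.0855 yaw 19.72 ext 0.23 mid [ 0.5548 -0.2212] rect [ 556.2 -220.7] [ 28.7 229.9] 19.7
top panel 650 mean [0.5972 0.2597] z 0.1499 yaw 18.9 ext 0.219 mid [0.598  0.2575] rect [674.8 284.8] [178.1 219.1] 19.6
top clip top 103 mean [ 0.585  -0.2893] z 0.16 yaw -72.26 ext 0.055 mid [ 0.5803 -0.2908] rect [ 580.4 -291.1] [54.5 37. ] 18.9
top clip top 104 mean [ 0.5587 -0.2189] z 0.1597 yaw -70.59 ext 0.056 mid [ 0.5538 -0.2206] rect [ 554.1 -221.6] [55.5 36.2] 18.9
top clip top 112 mean [ 0.5321 -0.1498] z 0.1603 yaw -70.15 ext 0.056 mid [ 0.5297 -0.1507] rect [ 529.9 -150.7] [55.4 35.1] 18.8
top rail 187 mean [ 0.553  -0.2148] z 0.0851 yaw 19.52 ext 0.228 mid [ 0.5552 -0.2209] rect [ 560.6 -219. ] [ 21.4 228.1] 19.5
```

View pics/c1.png

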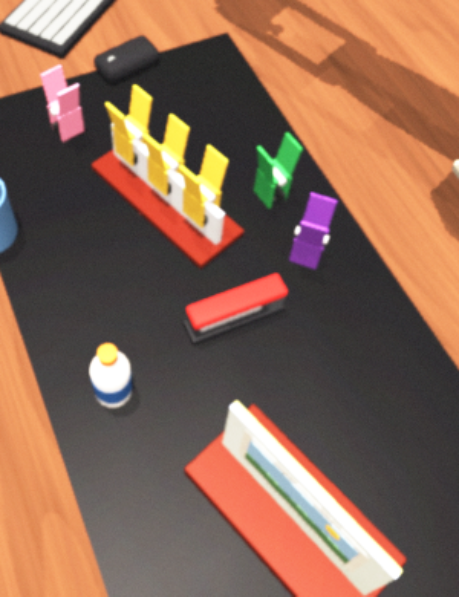

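View pics/top0.png

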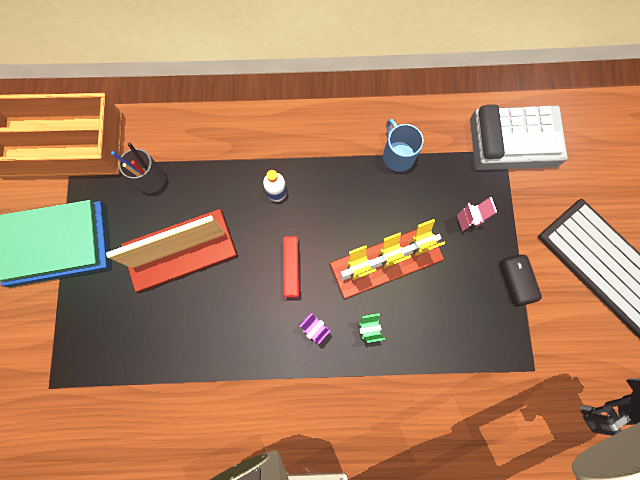

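The clips wanted are the yellow ones at scene pixels (287,172), (309,191) and (331,211). Pink (241,155), green (380,200) and purple (405,240) are look-alikes. In the crop the three yellow ones sit on the rail and the picture stands near (403,407), so that choice holds. I'll take the two end clips and leave the middle one.

```bash
cat >> h.py <<'E'
def go(x,y,z,yaw=109.2,base=None):
    s=r.get_state(); p,e=(s["tcp_pos"],s["ee_rot"]) if base is None else base
    R=Rn.from_euler("xyz",e); T=Rn.from_euler("xyz",[np.pi,0,np.radians(yaw)])
    print("shift",(R.inv().apply(np.array([x,y,z])-p)/.3).round(4),"turn",((R.inv()*T).as_rotvec()/(np.pi/2)).round(4))
E
python3 -c "
from h import *
go(.5288,-.1497,.27)"
```

```text
shift [ 1.3543 -0.7666 -0.0457] turn [ 0.      0.     -0.9187]
```

Request:
{"method": "drive_tool", "body": {
  "motion": [
    [0.6, [0.7, -0.4, -0.05], [0, 0, -0.918]],
    [0.6, [0.7, -0.4, -0.05], [0, 0, -0.918]],
    [0.6, [0.7, -0.4, -0.05], [0, 0, -0.918]],
    [0.6, [0.7, -0.4, -0.05], [0, 0, -0.918]],
    [0.6, [0.7, -0.4, -0.05], [0, 0, -0.918]],
    [0.6, [0.7, -0.4, -0.05], [0, 0, -0.918]],
    [0.6, [0.7, -0.4, -0.05], [0, 0, -0.918]],
    [0.6, [0.7, -0.4, -0.05], [0, 0, -0.918]]
  ],
  "squeeze": 30
}}

```text
time_s: 1.9
tcp_pos: [0.4023, -0.3357, 0.2714]
ee_rot: [3.142, 0.0, 1.91]
ft_force: [-1.0, 0.4, -0.6]
opening: 0.0683
grasp_force: 0.0
```

```bash
python3 -c "
from h import *
print(r.get_state()['tcp_pos'],r.get_state()['ee_rot'])
go(.5288,-.1497,.23)"
```

```text
[ 0.40230036 -0.335653    0.27139735] [3.14152014e+00 1.61083017e-04 1.91013739e+00]
shift [0.4442 0.6039 0.138 ] turn [0.     0.0001 0.0027]
```

Request:
{"method": "drive_tool", "body": {
  "motion": [
    [0.6, [0.444, 0.604, 0.138], [0, 0, 0]],
    [0.6, [0.444, 0.604, 0.138], [0, 0, 0]],
    [0.6, [0.444, 0.604, 0.138], [0, 0, 0]],
    [0.6, [0.444, 0.604, 0.138], [0, 0, 0]],
    [0.6, [0.444, 0.604, 0.138], [0, 0, 0]],
    [0.6, [0.444, 0.604, 0.138], [0, 0, 0]]
  ]
}}

```text
time_s: 2.65
tcp_pos: [0.5296, -0.1508, 0.23]
ee_rot: [-3.141, 0.0, 1.905]
ft_force: [0.1, -0.8, -0.2]
opening: 0.0686
grasp_force: 0.0
```

Run:
```python
from h import *
s=r.get_state(); p=r.snapshot("wrist"); cv2.imwrite("pics/w1.png",p["pixels"])
c=cloud(p); H=np.array(p["hand_eye"]); c=c@H[:3,:3].T+H[:3,3]
R=Rn.from_euler("xyz",s["ee_rot"]).as_matrix(); P=(c@R.T+s["tcp_pos"]).reshape(-1,3)
hsv=cv2.cvtColor(p["pixels"],cv2.COLOR_BGR2HSV).reshape(-1,3)
y=(p["z_map"].ravel()>0)&(hsv[:,0]>18)&(hsv[:,0]<36)&(hsv[:,1]>90)&(P[:,2]>.155)&(P[:,2]<.17)
for q in((.579,-.29),(.556,-.219),(.53,-.147)):
    m=y&(np.hypot(P[:,0]-q[0],P[:,1]-q[1])<.045)
    if m.sum()>20: print(m.sum(),cv2.minAreaRect(P[m][:,:2].astype(np.float32)*1000))
go(.5288,-.1497,.149)
```

```text
814 ((552.7916259765625, -220.8354949951172), (54.76978302001953, 35.895694732666016), 19.365352630615234)
1167 ((528.7538452148438, -150.71470642089844), (54.40386199951172, 36.335479736328125), 19.48113250732422)
shift [ 0.006  -0.0004  0.2706] turn [-0.      0.0003 -0.0011]
```

View pics/w1.png

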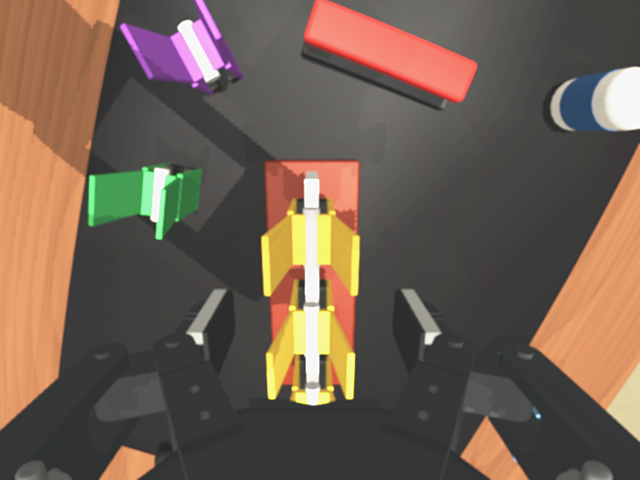

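The wrist view shows two yellow clips at (312,250) and (312,350). The fingers are centred on the rail line, and the depth cloud puts the end clip within 1 mm of the TCP. Going down.

Request:
{"method": "drive_tool", "body": {
  "motion": [
    [0.6, [0, 0, 0.14], [0, 0, 0]],
    [0.6, [0, 0, 0.27], [0, 0, 0]],
    [0.6, [0, 0, 0.27], [0, 0, 0]],
    [0.0, [0, 0, 0.27], [0, 0, 0]],
    [-0.5, [0, 0, 0.27], [0, 0, 0]],
    [-0.5, [0, 0, 0.27], [0, 0, 0]],
    [-0.5, [0, 0, 0.27], [0, 0, 0]],
    [-0.5, [0, 0, 0.27], [0, 0, 0]]
  ],
  "squeeze": 30
}}

```text
time_s: 3.7
tcp_pos: [0.5298, -0.1505, 0.1491]
ee_rot: [3.141, 0.0, 1.905]
ft_force: [0.9, 0.1, 0.2]
opening: 0.0312
grasp_force: 36.3
```

Request:
{"method": "drive_tool", "body": {
  "motion": [
    [-0.5, [0, 0, -0.05], [0, 0, 0]],
    [-0.5, [0, 0, -0.15], [0, 0, 0]],
    [-0.5, [0, 0, -0.28], [0, 0, 0]],
    [-0.5, [0, 0, -0.4], [0, 0, 0]],
    [-0.5, [0, 0, -0.46], [0, 0, 0]],
    [-0.5, [0, 0, -0.46], [0, 0, 0]]
  ]
}}

```text
time_s: 4.45
tcp_pos: [0.5305, -0.1508, 0.2886]
ee_rot: [3.139, 0.002, 1.905]
ft_force: [0.2, -0.9, -0.6]
opening: 0.031
grasp_force: 36.4
```

```bash
python3 -c "
from h import *
go(.5757,.3189,.285,109)
go(.55,.1,.285,109)"
```

```text
shift [1.4297 0.6557 0.0107] turn [0.0015 0.0013 0.0016]
shift [0.7684 0.3355 0.0113] turn [0.0015 0.0013 0.0016]
```

Request:
{"method": "drive_tool", "body": {
  "motion": [
    [-0.5, [0.15, 0.07, 0], [0, 0, 0]],
    [-0.5, [0.3, 0.14, 0], [0, 0, 0]],
    [-0.5, [0.45, 0.21, 0], [0, 0, 0]],
    [-0.5, [0.6, 0.28, 0], [0, 0, 0]],
    [-0.5, [0.75, 0.345, 0], [0, 0, 0.0]],
    [-0.5, [0.9, 0.415, 0], [0, 0, 0]],
    [-0.5, [1.0, 0.46, 0], [0, 0, 0]],
    [-0.5, [1.0, 0.46, 0], [0, 0, 0]]
  ]
}}

```text
time_s: 5.45
tcp_pos: [0.5606, 0.1803, 0.2842]
ee_rot: [-3.138, -0.001, 1.908]
ft_force: [-0.1, -0.4, -1.2]
opening: 0.0312
grasp_force: 36.4
```

```bash
python3 -c "
from h import *
go(.5757,.3189,.285,109)"
```

```text
shift [ 0.4193  0.2003 -0.003 ] turn [-0.0024 -0.0006  0.0037]
```

Request:
{"method": "drive_tool", "body": {
  "motion": [
    [-0.5, [0.14, 0.067, 0], [0, 0, 0]],
    [-0.5, [0.28, 0.134, 0], [0, 0, 0]],
    [-0.5, [0.38, 0.18, 0], [0, 0, 0]],
    [-0.5, [0.42, 0.2, 0], [0, 0, 0]],
    [-0.5, [0.42, 0.2, 0], [0, 0, 0]],
    [-0.5, [0.42, 0.2, 0], [0, 0, 0]]
  ]
}}

```text
time_s: 6.2
tcp_pos: [0.5773, 0.3153, 0.2866]
ee_rot: [-3.141, 0.001, 1.904]
ft_force: [0.4, 0.5, -0.3]
opening: 0.031
grasp_force: 36.3
```

```bash
cat > panel.py <<'E'
from h import *
import sys
for n in ("scene","top","wrist"):
    s=r.get_state(); p=r.snapshot(n); P=cloud(p)
    if n=="wrist":
        H=np.array(p["hand_eye"]); R=Rn.from_euler("xyz",s["ee_rot"]).as_matrix(); P=(P@H[:3,:3].T+H[:3,3])@R.T+s["tcp_pos"]
    cv2.imwrite(f"pics/{n}_{sys.argv[1]}.png",p["pixels"])
    hs=cv2.cvtColor(p["pixels"],cv2.COLOR_BGR2HSV)
    Y=(p["z_map"]>0)&(hs[...,0]>18)&(hs[...,0]<36)&(hs[...,1]>90)&(P[...,1]>.1)&(P[...,0]<.7)
    # edge-frame coordinates about the nominal panel middle
    a=np.radians(19); Q=P[...,:2]-[.597,.2575]; X=Q@[np.cos(a),np.sin(a)]; L=Q@[-np.sin(a),np.cos(a)]
    m=(p["z_map"]>0)&(abs(P[...,2]-.15)<.003)&(abs(X)<.02)&(abs(L)<.12)&~Y
    if m.sum()>20:
        f=np.polyfit(L[m],X[m],1); print(n,"panel n",m.sum(),"x off",f[1].round(4),"slope",f[0].round(3),"x range",np.percentile(X[m],[2,98]).round(4),"L",np.percentile(L[m],[.5,99.5]).round(3),"z",P[m][:,2].mean().round(4))
    Y&=(P[...,2]>.16)
    for nm,k in(("left",Y&(L>0)),("right",Y&(L<0))):
        if k.sum()>20: print(n,"clip",nm,k.sum(),"X",np.percentile(X[k],[2,98]).round(4),"L",np.percentile(L[k],[2,98]).round(4),"z",np.percentile(P[k][:,2],[1,99]).round(4))
print(s["tcp_pos"])
E
python3 panel.py a; python3 -c "
from h import *
go(.5757,.3189,.214,109)"
```

```text
scene panel n 737 x off -0.001 slope -0.0 x range [-0.0066  0.004 ] L [-0.11   0.109] z 0.1503
scene clip left 1021 X [-0.0074  0.0445] L [0.028  0.1015] z [0.1826 0.5351]
top panel n 349 x off 0.0005 slope -0.009 x range [-0.0057  0.0056] L [-0.109  0.108] z 0.1502
top clip left 1180 X [-0.2169  0.0198] L [0.003  0.0786] z [0.1843 0.6726]
top clip right 1020 X [-0.0278  0.0381] L [-0.0082 -0.0016] z [0.594  0.6543]
wrist panel n 1795 x off -0.0009 slope 0.004 x range [-0.0056  0.004 ] L [-0.094  0.109] z 0.1495
wrist clip left 7632 X [-0.0212  0.0211] L [0.046  0.0823] z [0.1907 0.295 ]
[0.57743134 0.31549457 0.28701412]
shift [ 0.012  -0.0019  0.2437] turn [0.0001 0.0001 0.0007]
```

View pics/scene_a.png

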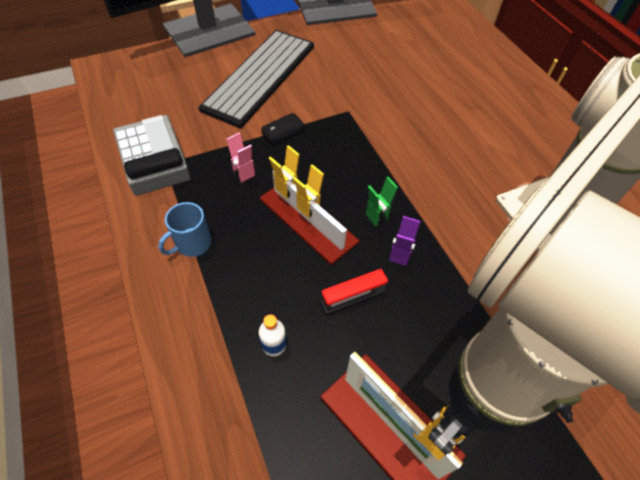

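The scene picture shows the clip held over the panel's left end near (440,430), and the two other yellow clips still on the rail. It is aligned to about 1 mm. Lowering it onto the panel.

Request:
{"method": "drive_tool", "body": {
  "motion": [
    [-0.5, [0, 0, 0.05], [0, 0, 0]],
    [-0.5, [0, 0, 0.1], [0, 0, 0]],
    [-0.5, [0, 0, 0.14], [0, 0, 0]],
    [-0.5, [0, 0, 0.18], [0, 0, 0]],
    [-0.5, [0, 0, 0.215], [0, 0, 0]],
    [-0.5, [0, 0, 0.24], [0, 0, 0]],
    [-0.5, [0, 0, 0.243], [0, 0, 0]],
    [-0.5, [0, 0, 0.243], [0, 0, 0]]
  ]
}}

```text
time_s: 7.35
tcp_pos: [0.5774, 0.3169, 0.2144]
ee_rot: [3.141, -0.0, 1.905]
ft_force: [0.1, 0.1, -1.8]
opening: 0.0309
grasp_force: 36.4
```

Request:
{"method": "drive_tool", "body": {
  "motion": [
    [-0.1, [0, 0, 0], [0, 0, 0]],
    [0.05, [0, 0, 0], [0, 0, 0]],
    [0.2, [0, 0, 0], [0, 0, 0]],
    [0.35, [0, 0, 0], [0, 0, 0]],
    [0.5, [0, 0, 0], [0, 0, 0]],
    [0.65, [0, 0, 0], [0, 0, 0]],
    [0.65, [0, 0, 0], [0, 0, 0]]
  ]
}}

```text
time_s: 8.22
tcp_pos: [0.5773, 0.3169, 0.2141]
ee_rot: [3.141, -0.0, 1.905]
ft_force: [-0.5, -0.1, 0.3]
opening: 0.0705
grasp_force: 0.0
```

Request:
{"method": "drive_tool", "body": {
  "motion": [
    [0.65, [0, 0, -0.1], [0, 0, 0]],
    [0.65, [0, 0, -0.22], [0, 0, 0]],
    [0.65, [0, 0, -0.28], [0, 0, 0]],
    [0.65, [0, 0, -0.28], [0, 0, 0]]
  ]
}}

```text
time_s: 8.72
tcp_pos: [0.5779, 0.3172, 0.2997]
ee_rot: [3.138, -0.0, 1.905]
ft_force: [0.2, 0.2, -1.3]
opening: 0.0705
grasp_force: 0.0
```

```bash
python3 panel.py b;  python3 -c "
from h import *
go(.5782,-.2913,.29,109.3)"
```

```text
scene panel n 721 x off -0.0009 slope 0.003 x range [-0.0065  0.0039] L [-0.11   0.109] z 0.1502
scene clip left 808 X [-0.0213  0.0683] L [0.0281 0.1033] z [0.1628 0.548 ]
top panel n 333 x off -0.0 slope -0.014 x range [-0.0057  0.0056] L [-0.109  0.109] z 0.1503
top clip left 1042 X [-0.2166  0.0267] L [0.0025 0.0799] z [0.1627 0.6777]
top clip right 754 X [-0.0271  0.0338] L [-0.0069 -0.0009] z [0.6047 0.6574]
wrist panel n 2023 x off -0.0011 slope 0.005 x range [-0.0061  0.0036] L [-0.1    0.109] z 0.1495
wrist clip left 4556 X [-0.0262  0.0258] L [0.0474 0.0818] z [0.1658 0.2248]
[0.57683633 0.31669939 0.29648502]
shift [-1.9161 -0.6591  0.0219] turn [-0.0018  0.0002 -0.0018]
```

View pics/wrist_b.png

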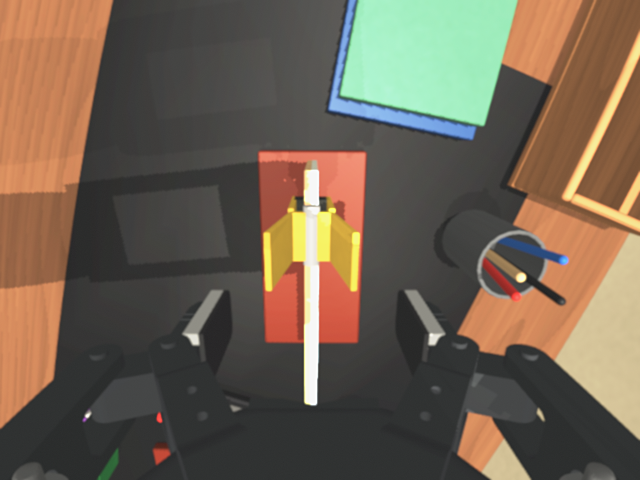

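The wrist view shows the clip straddling the panel edge near (312,235), square, with its top at z 0.225 as planned and the panel unmoved. Next is the far clip.

Request:
{"method": "drive_tool", "body": {
  "motion": [
    [0.6, [-0.96, -0.33, 0.01], [0, 0, 0]],
    [0.6, [-0.96, -0.33, 0.01], [0, 0, 0]],
    [0.6, [-0.96, -0.33, 0.01], [0, 0, 0]],
    [0.6, [-0.96, -0.33, 0.01], [0, 0, 0]],
    [0.6, [-0.96, -0.33, 0.01], [0, 0, 0]],
    [0.6, [-0.96, -0.33, 0.01], [0, 0, 0]],
    [0.6, [-0.96, -0.33, 0.01], [0, 0, 0]],
    [0.6, [-0.96, -0.33, 0.01], [0, 0, 0]]
  ]
}}

```text
time_s: 9.88
tcp_pos: [0.5778, 0.0137, 0.2943]
ee_rot: [-3.141, -0.001, 1.906]
ft_force: [-0.3, 1.1, 0.3]
opening: 0.0683
grasp_force: 0.0
```

Request:
{"method": "drive_tool", "body": {
  "motion": [
    [0.6, [-0.956, -0.33, 0.01], [0, 0, 0]],
    [0.6, [-0.956, -0.33, 0.01], [0, 0, 0]],
    [0.6, [-0.956, -0.33, 0.01], [0, 0, 0]],
    [0.6, [-0.956, -0.33, 0.01], [0, 0, 0]],
    [0.6, [-0.956, -0.33, 0.01], [0, 0, 0]],
    [0.6, [-0.956, -0.33, 0.01], [0, 0, 0]],
    [0.6, [-0.956, -0.33, 0.01], [0, 0, 0]],
    [0.6, [-0.956, -0.33, 0.01], [0, 0, 0]]
  ]
}}

```text
time_s: 10.88
tcp_pos: [0.5792, -0.2892, 0.2921]
ee_rot: [3.141, -0.0, 1.907]
ft_force: [-0.0, -0.0, 0.5]
opening: 0.0682
grasp_force: 0.0
```

Run:
```python
from h import *
s=r.get_state(); p=r.snapshot("wrist")
c=cloud(p); H=np.array(p["hand_eye"]); c=c@H[:3,:3].T+H[:3,3]
R=Rn.from_euler("xyz",s["ee_rot"]).as_matrix(); P=(c@R.T+s["tcp_pos"]).reshape(-1,3)
hsv=cv2.cvtColor(p["pixels"],cv2.COLOR_BGR2HSV).reshape(-1,3)
y=(p["z_map"].ravel()>0)&(hsv[:,0]>18)&(hsv[:,0]<36)&(hsv[:,1]>90)&(P[:,2]>.155)&(P[:,2]<.17)
for q in((.579,-.29),(.556,-.219)):
    m=y&(np.hypot(P[:,0]-q[0],P[:,1]-q[1])<.045)
    if m.sum()>20: print(m.sum(),cv2.minAreaRect(P[m][:,:2].astype(np.float32)*1000))
print(s["tcp_pos"]); go(.5782,-.2913,.149,109.3)
```

```text
675 ((578.9779052734375, -292.00360107421875), (54.410648345947266, 36.037532806396484), 19.522584915161133)
839 ((553.0450439453125, -221.69369506835938), (54.899044036865234, 35.35366439819336), 19.26988410949707)
[ 0.57918003 -0.28920436  0.29208175]
shift [-0.0053 -0.0052  0.4773] turn [ 0.0002 -0.     -0.0003]
```

Request:
{"method": "drive_tool", "body": {
  "motion": [
    [0.6, [-0.007, -0.003, 0.15], [0, 0, 0]],
    [0.6, [-0.007, -0.003, 0.3], [0, 0, 0]],
    [0.6, [-0.007, -0.003, 0.4], [0, 0, 0]],
    [0.6, [-0.007, -0.003, 0.477], [0, 0, 0]],
    [0.6, [-0.007, -0.003, 0.477], [0, 0, 0]],
    [0.0, [-0.007, -0.003, 0.477], [0, 0, 0]],
    [-0.5, [-0.007, -0.003, 0.477], [0, 0, 0]],
    [-0.5, [-0.007, -0.003, 0.477], [0, 0, 0]]
  ],
  "squeeze": 30
}}

```text
time_s: 11.92
tcp_pos: [0.5789, -0.2936, 0.1501]
ee_rot: [3.14, 0.001, 1.905]
ft_force: [-0.3, 0.5, -0.9]
opening: 0.0314
grasp_force: 36.1
```

Request:
{"method": "drive_tool", "body": {
  "motion": [
    [-0.5, [0, 0, 0], [0, 0, 0]],
    [-0.5, [0, 0, 0], [0, 0, 0]],
    [-0.5, [0, 0, -0.05], [0, 0, 0]],
    [-0.5, [0, 0, -0.15], [0, 0, 0]],
    [-0.5, [0, 0, -0.28], [0, 0, 0]],
    [-0.5, [0, 0, -0.42], [0, 0, 0]],
    [-0.5, [0, 0, -0.5], [0, 0, 0]],
    [-0.5, [0, 0, -0.5], [0, 0, 0]]
  ]
}}

```text
time_s: 12.92
tcp_pos: [0.5796, -0.2941, 0.3031]
ee_rot: [3.137, 0.005, 1.905]
ft_force: [0.3, -0.1, -1.5]
opening: 0.031
grasp_force: 36.1
```

```bash
python3 -c "
from h import *
go(.6183,.1961,.295,109)"
```

```text
shift [1.5015 0.6576 0.0222] turn [0.0026 0.0032 0.0015]
```

Request:
{"method": "drive_tool", "body": {
  "motion": [
    [-0.5, [0.14, 0.06, 0], [0, 0, 0]],
    [-0.5, [0.28, 0.12, 0], [0, 0, 0]],
    [-0.5, [0.42, 0.18, 0], [0, 0, 0]],
    [-0.5, [0.56, 0.245, 0], [0, 0, 0]],
    [-0.5, [0.7, 0.305, 0], [0, 0, 0]],
    [-0.5, [0.84, 0.37, 0], [0, 0, 0]],
    [-0.5, [0.97, 0.425, 0], [0, 0, 0]],
    [-0.5, [1.0, 0.438, 0], [0, 0, 0]]
  ]
}}

```text
time_s: 13.92
tcp_pos: [0.6034, 0.0358, 0.2973]
ee_rot: [-3.14, -0.001, 1.908]
ft_force: [0.0, -0.2, -0.6]
opening: 0.0312
grasp_force: 36.1
```

```bash
python3 -c "
from h import *
go(.6183,.1961,.295,109)"
```

```text
shift [0.488  0.2235 0.0077] turn [-0.0013 -0.0008  0.0035]
```

Request:
{"method": "drive_tool", "body": {
  "motion": [
    [-0.5, [0.14, 0.067, 0], [0, 0, 0]],
    [-0.5, [0.28, 0.13, 0], [0, 0, 0]],
    [-0.5, [0.42, 0.19, 0], [0, 0, 0]],
    [-0.5, [0.488, 0.222, 0], [0, 0, 0.003]],
    [-0.5, [0.488, 0.222, 0], [0, 0, 0.003]],
    [-0.5, [0.488, 0.222, 0], [0, 0, 0.003]],
    [-0.5, [0.488, 0.222, 0], [0, 0, 0.003]]
  ]
}}

```text
time_s: 14.8
tcp_pos: [0.6192, 0.1918, 0.2987]
ee_rot: [-3.141, 0.0, 1.899]
ft_force: [-0.2, 1.5, -0.4]
opening: 0.0311
grasp_force: 36.1
```

```bash
python3 panel.py c | grep -v top; python3 -c "
from h import *
go(.6183,.1961,.214,109)"
```

```text
scene panel n 565 x off -0.0011 slope 0.003 x range [-0.0069  0.0034] L [-0.11   0.109] z 0.1503
scene clip left 1271 X [-0.0265  0.0259] L [0.0002 0.0816] z [0.1625 0.6607]
scene clip right 2844 X [-0.014  0.042] L [-0.0817 -0.0003] z [0.198  0.6738]
wrist panel n 2068 x off -0.0009 slope -0.002 x range [-0.0059  0.0037] L [-0.069  0.044] z 0.1495
wrist clip left 5606 X [-0.0259  0.0257] L [0.0456 0.08  ] z [0.166  0.2247]
wrist clip right 7787 X [-0.0218  0.0212] L [-0.0848 -0.0484] z [0.2005 0.3073]
[0.61922813 0.19215389 0.29893666]
shift [0.0128 0.0011 0.2834] turn [ 0.0001  0.0001 -0.0022]
```

View pics/wrist_c.png

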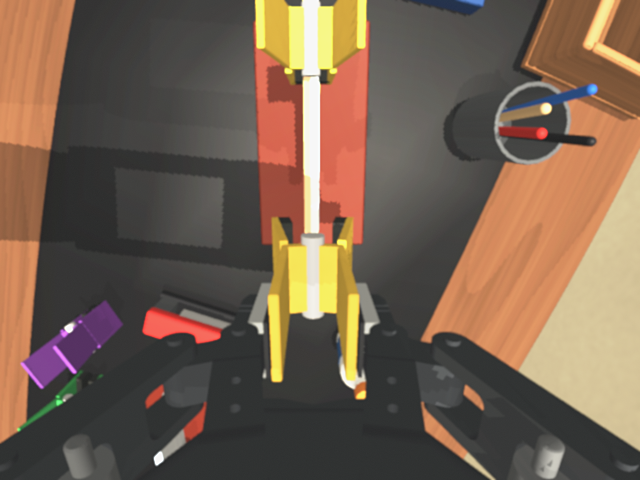

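The wrist view shows the held clip near (312,290), in line with the panel edge and squeezed parallel. The first clip is in place at the top, near (310,35). Lowering.

Request:
{"method": "drive_tool", "body": {
  "motion": [
    [-0.5, [0.005, 0, 0.07], [0, 0, 0]],
    [-0.5, [0.01, 0, 0.13], [0, 0, 0]],
    [-0.5, [0.01, 0, 0.18], [0, 0, 0]],
    [-0.5, [0.01, 0, 0.22], [0, 0, 0]],
    [-0.5, [0.01, 0, 0.255], [0, 0, 0]],
    [-0.5, [0.01, 0, 0.28], [0, 0, 0]],
    [-0.5, [0.01, 0, 0.282], [0, 0, 0]],
    [-0.5, [0.01, 0, 0.282], [0, 0, 0]]
  ]
}}

```text
time_s: 15.95
tcp_pos: [0.6184, 0.1962, 0.2148]
ee_rot: [3.141, 0.0, 1.9]
ft_force: [0.3, -0.9, -0.8]
opening: 0.031
grasp_force: 36.2
```

Request:
{"method": "drive_tool", "body": {
  "motion": [
    [-0.1, [0, 0, 0], [0, 0, 0]],
    [0.05, [0, 0, 0], [0, 0, 0]],
    [0.2, [0, 0, 0], [0, 0, 0]],
    [0.35, [0, 0, 0], [0, 0, 0]],
    [0.5, [0, 0, 0], [0, 0, 0]],
    [0.65, [0, 0, 0], [0, 0, 0]],
    [0.65, [0, 0, 0], [0, 0, 0]]
  ]
}}

```text
time_s: 16.82
tcp_pos: [0.6182, 0.1961, 0.2144]
ee_rot: [3.141, 0.0, 1.9]
ft_force: [-0.6, 0.1, -1.0]
opening: 0.0705
grasp_force: 0.0
```

Request:
{"method": "drive_tool", "body": {
  "motion": [
    [0.65, [0, 0, -0.1], [0, 0, 0]],
    [0.65, [0, 0, -0.22], [0, 0, 0]],
    [0.65, [0, 0, -0.35], [0, 0, 0]],
    [0.65, [0, 0, -0.35], [0, 0, 0]],
    [0.65, [0, 0, -0.35], [0, 0, 0]],
    [0.65, [-0.5, 0, -0.35], [0, 0, 0]],
    [0.65, [-0.5, 0, -0.35], [0, 0, 0]],
    [0.65, [-0.5, 0, -0.35], [0, 0, 0]]
  ]
}}

```text
time_s: 17.82
tcp_pos: [0.6666, 0.0508, 0.3169]
ee_rot: [-3.138, -0.0, 1.897]
ft_force: [0.3, 0.3, 0.4]
opening: 0.0705
grasp_force: 0.0
```

Request:
{"method": "drive_tool", "body": {
  "motion": [
    [0.65, [0, 0, 0], [0, 0, 0]],
    [0.65, [0, 0, 0], [0, 0, 0]],
    [0.65, [0, 0, 0], [0, 0, 0]],
    [0.65, [0, 0, 0], [0, 0, 0]]
  ]
}}

```text
time_s: 18.32
tcp_pos: [0.6664, 0.0554, 0.3194]
ee_rot: [3.141, -0.0, 1.902]
ft_force: [1.0, -0.8, 1.0]
opening: 0.0705
grasp_force: 0.0
```

```bash
python3 panel.py d
python3 - <<'E'
from h import *
p=r.snapshot("top"); P=cloud(p).reshape(-1,3); hsv=cv2.cvtColor(p["pixels"],cv2.COLOR_BGR2HSV).reshape(-1,3)
m=(hsv[:,0]>18)&(hsv[:,0]<36)&(hsv[:,1]>90)&(P[:,2]>.152)&(P[:,2]<.17)&(np.hypot(P[:,0]-.556,P[:,1]+.219)<.045)
print(m.sum(),cv2.minAreaRect(P[m][:,:2].astype(np.float32)*1000))
E
```

```text
scene panel n 624 x off -0.0015 slope 0.002 x range [-0.007   0.0037] L [-0.11   0.109] z 0.1503
scene clip left 1094 X [-0.0265  0.026 ] L [0.0463 0.0818] z [0.162  0.2266]
scene clip right 2972 X [-0.0247  0.0504] L [-0.1598 -0.0465] z [0.1651 0.6943]
top clip left 128 X [-0.0265  0.0272] L [0.0607 0.0814] z [0.1811 0.2279]
top clip right 283 X [-0.1409  0.027 ] L [-0.0886 -0.0477] z [0.1689 0.6853]
wrist panel n 496 x off -0.0001 slope 0.014 x range [-0.0062  0.003 ] L [-0.111 -0.084] z 0.1495
wrist clip right 3430 X [-0.0258  0.0248] L [-0.0826 -0.0539] z [0.1659 0.2255]
[0.66650305 0.05501032 0.31945509]
91 ((553.6134643554688, -220.93251037597656), (55.98268508911133, 35.09458923339844), 18.13569450378418)
```

View pics/scene_d.png

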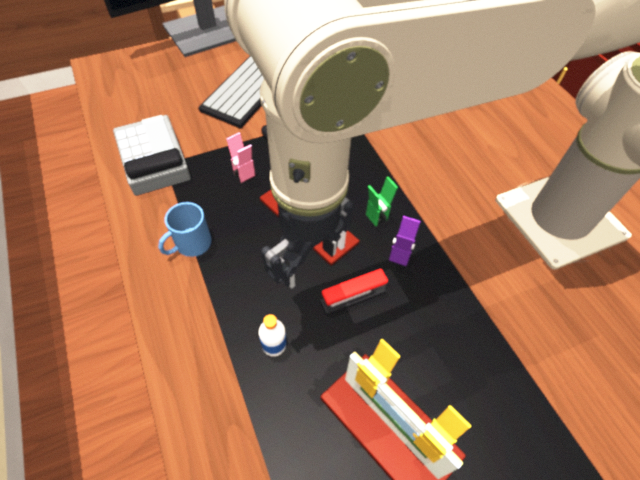

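Both clips straddle the panel near (378,365) and (442,430), at about -65 and +64 mm, with their tops 75 mm above the edge. The middle clip is still on the rail, and the picture, glue bottle and stapler have not moved.

```bash
python3 -c "
from h import *
print(r.finish_job())"
```

```text
the job is handed in; nothing more can be done
None
```

I clamped the picture with two yellow clips, about 64 mm left and 65 mm right of the middle of its top edge, left the third on the rail, moved nothing else, and handed the job in at about 18 s; the hand-in returned no verdict.

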